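# Clear and stack the food tubs on the kitchen shelf

### The job

First take the wooden spatula off the blue-lidded food tub and lay it flat, lengthwise, in the middle of the long spoon rest. Then lift the green-lidded tub off its sloping drainer, hold it level, and stack it gently on the blue-lidded tub so that all four of its corner feet are fully home in the recesses of the blue lid (either way round). Leave the blue-lidded tub where it stands, never tip the green-lidded one past its side, do not disturb the jar, mug or ladle, and let go of everything.

Things in the scene. Friction and masses are not known exactly. Their poses are not given: they have to be found in the camera images.
- top_tub: Green-lidded closed white plastic food tub, 150 (x) by 60 (y) by 62 mm (z), about 0.22 kg, loose. Starts on the drainer, tilted 0.52 rad: its x runs up the slope, its lid faces up and towards the robot. Origin: centre of underside at the soles of the feet; x along the length, z up through the lid. 4 corner feet 16 x 12 mm, 8 mm tall, centred at x = +-62, y = +-19 mm.
- top_lid (a point): Middle of the green tub's lid top, 62 mm above its origin, axes as the tub's. Both tubs are the same make: lid fast on the tub, 150 x 60 mm, vertical sides from 38 to 62 mm above the origin (grip here, across the 60 mm); body below it 146 x 56 mm, its underside 8 mm above the origin.
- bottom_tub: Blue-lidded closed tub, same make and axes as the green one, 150 (x) by 60 (y) by 62 mm, filled, about 0.75 kg, loose, standing level on the steel shelf (shelf top at world z = 10 mm), the spatula on its lid. Origin: centre of underside at the soles of the feet. With the green tub stacked home, that tub's origin is 55 mm above this one.
- bottom_lid (a point): Middle of the blue tub's lid top, 62 mm above its origin, axes as the tub's. In the lid are four corner recesses 20 (x) by 16 mm (y), 7 mm deep, centred at x = +-62, y = +-19 mm, so feet have 2 mm play on each side; outside them a 3 mm rim. With its feet beside the recesses the green tub stands 7 mm too high.
- spatula: Wooden spatula, 180 mm long, 50 g, loose, lying flat on the blue lid, roughly along it. Origin: on its underside at its centre of mass; x along it towards the blade, z up. Handle from x = -95 to +25 mm, 16 mm wide and 14 mm thick (grip here, at the origin, across y); blade from x = 20 to 85 mm, 46 mm wide, 6 mm thick.
- spoon_rest: Long white ceramic spoon rest with blue rim, 230 (x) by 100 mm (y), loose, 0.55 kg, on the steel shelf, left or right. Origin: centre of its underside; x along it, z up. Floor 5 mm above the origin, flat inside 220 x 90 mm; rim 5 mm wide, its top 10 mm above the origin.
- drainer: Fixed drying stand, left or right: a grey plate 100 mm wide sloping at 0.52 rad (30 degrees), rising along the stand's +x, on wire legs; at its low end a ledge 14 mm off the plate stops the tub's end. No side walls. Origin: centre of its foot on the shelf; the plate's low end is 35 mm, its high end about 115 mm above it.
- jar: Glass jar with steel cap, 72 mm wide, 110 mm tall, at the back of the shelf; leave alone. Origin: centre of underside.
- mug: Blue mug, 80 mm wide, 90 mm tall, at the back; leave alone. Origin: centre of underside.
- ladle: Aluminium ladle lying across the front of the shelf nearest the robot, about 270 mm long and 26 mm high; leave alone. Origin: at shelf level below its handle, 83 mm from the centre of the cup; x towards the cup.
Not all that is in view belongs to the job. What is shaped like the bottom_tub but red is not meant.

How it is judged (in metres and radians):
On the way, in this order (a step that is already met when the one before it is completed fails the run):
1. the spatula lies flat in the spoon rest, let go (x of spatula in the frame of spoon_rest between -0.03 and 0.03 m and y of spatula in the frame of spoon_rest between -0.03 and 0.03 m and z of spatula in the frame of spoon_rest below 0.014 m and angle between spatula's own z axis and vertical below 0.15 rad and angle between the x axis of spatula and the x axis of spoon_rest, either way round below 0.35 rad and contact force between the fingers and spatula below 0.1 N), for 0.2 s.
2. the green-lidded tub has been lifted off the drainer and is held level (distance between top_tub and drainer above 0.16 m and angle between top_tub's own z axis and vertical below 0.2 rad), for 0.1 s.
At the end, for the whole second after the job is handed in: Green tub released, at rest, seated on blue: origin 51-57.5 mm above, within 5 mm in x, y, axes within 0.09 rad, lids within 0.03; blue upright, moved < 40 mm. Spatula released, flat (0.15 rad) in rest: origin within 30 mm of middle in x, y, < 14 mm high, within 0.35 rad of its length (all of step 1 and x of top_tub in the frame of bottom_tub between -0.005 and 0.005 m and y of top_tub in the frame of bottom_tub between -0.005 and 0.005 m and z of top_tub in the frame of bottom_tub between 0.051 and 0.0575 m and angle between the z axis of top_tub and the z axis of bottom_tub, either way round below 0.03 rad and angle between the x axis of top_tub and the x axis of bottom_tub, either way round below 0.09 rad and angle between top_tub's own z axis and vertical below 0.06 rad and contact force between the fingers and top_tub below 0.1 N and linear speed of each of top_tub, bottom_tub, spatula below 0.02 m/s and angular speed of top_tub below 0.1 rad/s and contact force between top_tub and bottom_tub above 0.5 N and distance of bottom_tub from where it was at the start of the episode below 0.04 m and angle between bottom_tub's own z axis and vertical below 0.05 rad); the robot touches nothing.
It fails at once if the bottom tub is shoved more than 40 mm from where it stood (distance of bottom_tub from where it was at the start of the episode above 0.04 m).
It fails at once if the green-lidded tub is tipped past its side (1.4 rad) (angle between top_tub's own z axis and vertical above 1.4 rad).
It fails at once if the tubs are banged together (more than 45 N) (contact force between top_tub and bottom_tub above 45 N).
It fails at once if the jar, mug or ladle is moved more than 40 mm (distance of any of jar, mug, ladle from where it was at the start of the episode above 0.04 m).
It also fails if it takes over 61 s, if anything falls off the work surface, if the arm or the gripper's body presses on something with over 40 N, if the wrist force passes 120 N, or if a joint passes its speed limit or range.

### The arm

A 6-joint arm with a two-finger parallel gripper is mounted at the origin on the work surface. World frame = base frame: x ahead of the robot, y to its left, z up, the work surface at z = 0. Lengths are in mm, angles in rad, forces in N, time in s.
With the tool pointing down it reaches from about 300 to 775 mm from the base axis. Payload 14.6 kg.
Tool frame: the origin (TCP) lies on the centre line of the jaws, within the pads' length; the fingertips stand manip.finger_overhang ahead of it and the grasp point (between the pads) lies 11 mm behind it (manip.finger_overhang is the distance from the TCP to the fingertips, in mm); y points along the fingers, x is the direction in which the jaws open and shut, and the axes are right-handed (so a half turn about y gives the same grasp; the last joint's range is limited). The gripper opens to 94 mm and grips with 3 to 60 N. Pads are 16 mm wide; open, the fingers measure 119 mm over their backs; the gripper's body (75 mm by 177 mm) begins 78 mm behind the grasp point.
Start: joints at [-1.211, 0.3, 1.521, -0, 1.321, -0.067], TCP at [227.67, -500.655, 213.446] pointing down, gripper open.
Joint ranges: [-3.03, 3.03], [-0.79, 2.21], [0.23, 2.52], [-1.04, 4.18], [0, 3.07], [-2.55, 2.55]. Speed limits (rad/s): [2.22, 2.22, 2.57, 3.14, 3.14, 3.14].

### API

Orientations are given as [roll, pitch, yaw] about the fixed x, y, z axes, in that order (R = Rz(yaw) Ry(pitch) Rx(roll)).
In Python, from cell import monitor, viewer, ticket, manip gives the robot as it stands.
- The arm moves only by the shell command python3 -m jog 'ROWS' [FORCE]. ROWS is JSON, a list of rows, each an object of numbers: "grip": the finger opening in cm, from 0 to 9.4; "dx", "dy", "dz": the shift along the tool's x, y, z in cm; "spin": the turn about the tool's y in degrees. In form: [{"grip": .., "dx": .., "dy": .., "dz": .., "spin": ..}, ...]. A call has 1 to 20 rows; each row is the pose to reach, as a shift and turn from the pose commanded when the call began, along the tool's axes at that moment; what a row does not reach only later rows make up. A row lasts 1/8 s, in which the tool goes at most 62.5 mm and 10.7 degrees, less where a joint would pass 70% of its speed; a pose out of reach is approached as far as the arm can. A call with a gripper value outside its range is refused whole. The fingers move at their own pace and stop on an object; FORCE is the grip in N (left out, the last holds). Time passes only in rows, so rows that repeat a pose let the fingers close. It gives the time, the measured TCP pose, the force and the opening at its end, in the units of the state.
- monitor.read_state(): the state, without advancing time (a new reading comes with each control period).
- viewer.camera(name): name is "scene" or "top" or "wrist"; returns a dict with "color" (400x640x3 uint8, red, green, blue), "vertical_fov" (degrees; the focal length in pixels is half the picture's height over the tangent of half this angle, whatever the lens; pixels are square), "cx", "cy" (the principal point, pixels), "rvec" (rotation vector, rad) and "tvec" (3), from world to camera coordinates, as OpenCV has them. Camera axes: x right, y down, z forward; pixel columns grow to the right and rows downward; lengths in mm; the calibration is good to about 2 mm. A picture is of the moment at which its call begins. There is no depth.
- ticket.sign_off(): hands the job in, once; it reports no verdict.
The state is a dict: "clock": time; "joints": joint angles; "qd": joint speeds; "effort": joint torques, N m; "eef_pos": TCP position; "eef_rot": TCP orientation; "wrist_force": force on the tool from outside, world axes, zero at the start; "moment": the same for the moment, N m; "finger_gap": finger opening in mm.
Only numpy, scipy, OpenCV 4.12 (cv2) and the standard library are available. Lean on these libraries where they do the work, as an engineer would, in place of code of your own. Each camera call takes 0.05 s, during which the arm holds its last target. There are 200 camera calls.

## Working session

There is one attempt and no reset: what is moved stays moved. The work goes in short steps, Python scripts to look and compute and a shell command to move; the robot and the scene stay as the last step left them, time stands still between calls to the robot, and variables do not carry over. Pictures are saved under pics/ and viewed, about 8 in all and at most 12, crops included, and the job is handed in when it is done.

```bash
ls; mkdir -p pics; cat > h.py <<'E'
import numpy as np, cv2
from cell import monitor, viewer, ticket, manip
from scipy.spatial.transform import Rotation as R
def cam(n,save=None):
    c=viewer.camera(n); 
    if save: cv2.imwrite('pics/'+save,c['color'][:,:,::-1])
    return c
def K(c):
    f=200/np.tan(np.radians(c['vertical_fov'])/2); return f
def ray(c,uv):
    f=K(c); Rm=cv2.Rodrigues(np.array(c['rvec'],float))[0]; t=np.array(c['tvec'],float).ravel()
    d=np.array([(uv[0]-c['cx'])/f,(uv[1]-c['cy'])/f,1.]); return -Rm.T@t, Rm.T@d
def onz(c,uv,z):
    o,d=ray(c,uv); return o+d*(z-o[2])/d[2]
def proj(c,P):
    f=K(c); Rm=cv2.Rodrigues(np.array(c['rvec'],float))[0]; q=np.atleast_2d(P)@Rm.T+np.array(c['tvec'],float).ravel()
    return np.c_[q[:,0]/q[:,2]*f+c['cx'],q[:,1]/q[:,2]*f+c['cy']]
def st():
    s=monitor.read_state(); print({k:np.round(s[k],3).tolist() for k in('clock','joints','eef_pos','eef_rot','wrist_force','finger_gap')}); return s
def axes(s): return R.from_euler('xyz',s['eef_rot']).as_matrix()
E
python3 - <<'E'
from h import *
s=st(); print(axes(s).round(3), manip.finger_overhang)
ims=[cam('top'),cam('scene')]
for c in ims: print(c['vertical_fov'],c['cx'],c['cy'],ray(c,(320,200)))
cv2.imwrite('pics/a.png',cv2.resize(np.vstack([c['color'] for c in ims]),(480*1,600))[:,:,::-1])
for n,c in zip(('top','scene'),ims): cv2.imwrite(f'pics/{n}0.png',c['color'][:,:,::-1])
E
```

```text
pics
{'clock': 0.0, 'joints': [-1.211, 0.3, 1.522, -0.0, 1.321, -0.067], 'eef_pos': [227.587, -500.427, 212.88], 'eef_rot': [-1.571, 0.001, -1.144], 'wrist_force': [-0.504, -0.422, 0.656], 'finger_gap': 93.832}
[[ 0.414 -0.     0.91 ]
 [-0.91   0.001  0.414]
 [-0.001 -1.     0.   ]] 8.0
45.89488046068909 321.0976856771761 194.83528478805408 (array([ 347.68355463,   -3.18854965, 1388.38603893]), array([ 0.07199583, -0.01100486, -0.99740686]))
52.639912701217526 319.0560485345488 195.9052217004289 (array([859.81507263, 534.28344811, 927.51145524]), array([-0.36377142, -0.51991804, -0.7729577 ]))
```

View pics/top0.png

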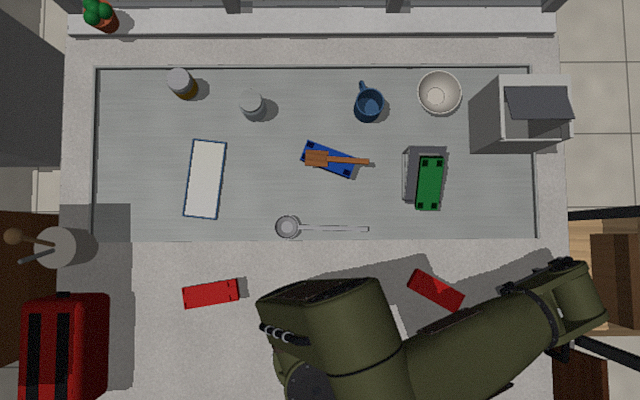

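View pics/scene0.png

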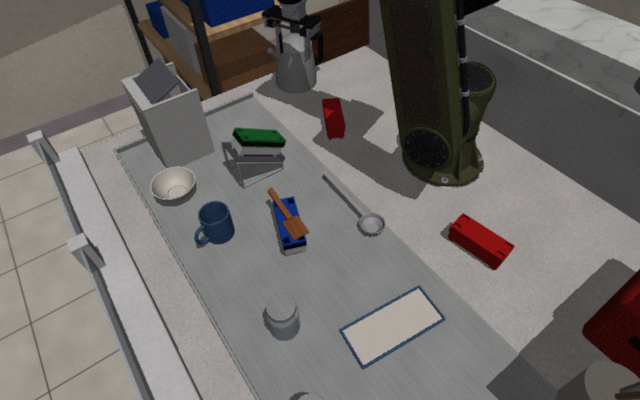

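The top view shows the blue-lidded tub with the spatula on it at (330,160), with the blade towards the left. The spoon rest is at (205,178) and the green tub on its drainer at (428,183). The mug is at (368,105), the jar at (252,105) and the ladle at (320,228). The shapes like the bottom tub are this blue one and two red ones, at (210,293) and (436,290). The blue one at (330,160) fits: it is blue, on the shelf, and carries the spatula. I'll confirm it with a crop.

```bash
cat > meas.py <<'E'
from h import *
def masks(c):
    h=cv2.cvtColor(c['color'],cv2.COLOR_RGB2HSV); r=lambda a,b:cv2.inRange(h,np.array(a),np.array(b))
    return dict(blue=r((112,120,60),(128,255,255)),green=r((50,120,40),(75,255,255)),wood=r((8,100,90),(20,255,255)),
      rim=r((100,60,40),(118,255,255)))
def big(m,box,close=0):
    z=np.zeros_like(m); x0,y0,x1,y1=box; z[y0:y1,x0:x1]=m[y0:y1,x0:x1]
    if close: z=cv2.morphologyEx(z,cv2.MORPH_CLOSE,np.ones((close,close)))
    cs=cv2.findContours(z,cv2.RETR_EXTERNAL,cv2.CHAIN_APPROX_NONE)[0]
    return z,max(cs,key=cv2.contourArea)
def rect(P):
    (cx,cy),(w,h),a=cv2.minAreaRect(np.float32(P[:,:2])); 
    if w<h: w,h,a=h,w,a+90
    return dict(c=(round(cx,1),round(cy,1)),size=(round(w,1),round(h,1)),yaw=round((a+90)%180-90,1))
E
python3 - <<'E'
from meas import *
t=cam('top'); s=cam('scene')
def report(c,name,boxes):
    m=masks(c)
    for k,(mk,box,z,cl) in boxes.items():
        z_,ct=big(m[mk],box,cl)
        if k in('lid',): pts=np.argwhere(z_>0)[:,::-1]
        else: pts=ct[:,0]
        P=np.array([onz(c,p,z) for p in pts]); print(name,k,len(pts),cv2.contourArea(ct),rect(P))
report(t,'top',dict(lid=('blue',(280,120,390,200),72,0),wood=('wood',(280,120,390,200),82,3),rest=('rim',(170,130,240,230),20,3)))
report(s,'scene',dict(lid=('blue',(255,180,330,260),72,0),wood=('wood',(255,180,330,260),82,3),rest=('rim',(330,280,450,370),20,3)))
for n,c,box in(('top',t,(400,140,460,220)),('scene',s,(220,115,300,165))):
    z_,ct=big(masks(c)['green'],box,5); r=cv2.minAreaRect(ct); h=cv2.convexHull(ct)
    print(n,cv2.boxPoints(r).round(1).tolist(), [p.tolist() for p in cv2.approxPolyDP(h,3,True)[:,0]])
A=cv2.resize(t['color'][120:230,285:465],None,fx=4,fy=4,interpolation=cv2.INTER_CUBIC)
cv2.imwrite('pics/crop1.png',A[:,:,::-1])
E
```

```text
top lid 47 0.0 {'c': (559.5, -41.8), 'size': (148.9, 59.4), 'yaw': 68.5}
top wood 150 472.0 {'c': (555.6, -64.6), 'size': (177.2, 43.0), 'yaw': 85.5}
top rest 218 2571.0 {'c': (511.8, 317.7), 'size': (228.5, 99.5), 'yaw': -6.9}
scene lid 266 19.0 {'c': (564.5, -36.2), 'size': (151.8, 59.6), 'yaw': 68.7}
scene wood 117 447.5 {'c': (560.2, -60.9), 'size': (184.1, 42.4), 'yaw': 85.2}
scene rest 234 4106.0 {'c': (515.7, 323.4), 'size': (230.4, 100.3), 'yaw': -7.0}
top [[414.8999938964844, 208.89999389648438], [420.70001220703125, 155.6999969482422], [443.6000061035156, 158.1999969482422], [437.8999938964844, 211.39999389648438]] [[442, 158], [437, 209], [416, 209], [421, 158]]
scene [[233.5, 139.89999389648438], [234.10000610351562, 127.9000015258789], [284.5, 130.39999389648438], [283.8999938964844, 142.39999389648438]] [[234, 130], [276, 131], [284, 141], [243, 140]]
```

View pics/crop1.png

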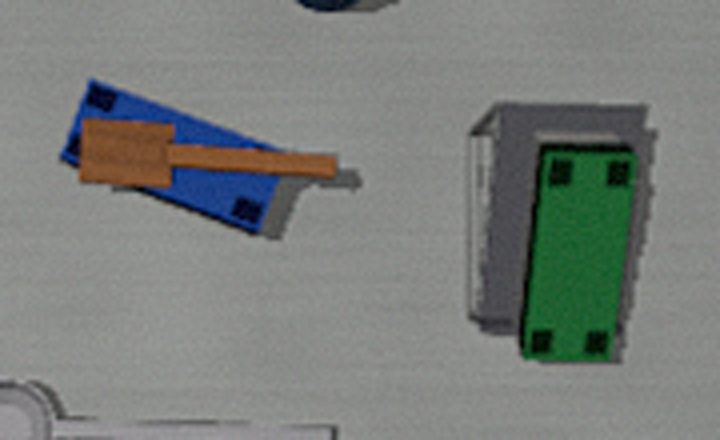

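The crop confirms the blue tub at about crop (180,155), with the spatula's blade on its left and handle to the right. The green lid is at about (580,250), with the high end at the top. I'll hover over the spatula and look with the wrist camera.

```bash
cat >> h.py <<'E'
def go(p,yaw=None):  # world target (mm), tool-x yaw deg -> jog numbers
    s=st(); A=axes(s); d=A.T@(np.array(p,float)-s['eef_pos'])/10
    y0=np.degrees(np.arctan2(A[1,0],A[0,0])); o=dict(dx=d[0],dy=d[1],dz=d[2])
    if yaw is not None: o['spin']=-((yaw-y0+90)%180-90)
    print({k:round(float(v),2) for k,v in o.items()}, 'yaw',y0.round(1))
E
python3 -m jog '[{"dy":-6},{"dy":-6},{"dx":-26.5,"dy":-6,"dz":48.4,"spin":-61},{"dx":-26.5,"dy":-6,"dz":48.4,"spin":-61},{"dx":-26.5,"dy":-6,"dz":48.4,"spin":-61},{"dx":-26.5,"dy":-6,"dz":48.4,"spin":-61},{"dx":-26.5,"dy":-6,"dz":48.4,"spin":-61},{"dx":-26.5,"dy":-6,"dz":48.4,"spin":-61},{"dx":-26.5,"dy":-6,"dz":48.4,"spin":-61},{"dx":-26.5,"dy":-6,"dz":48.4,"spin":-61},{"dx":-26.5,"dy":-6,"dz":48.4,"spin":-61},{"dx":-26.5,"dy":-6,"dz":48.4,"spin":-61},{"dx":-26.5,"dy":-6,"dz":48.4,"spin":-61},{"dx":-26.5,"dy":-6,"dz":48.4,"spin":-61},{"dx":-26.5,"dy":-6,"dz":48.4,"spin":-61},{"dx":-26.5,"dy":-6,"dz":48.4,"spin":-61},{"dx":-26.5,"dy":-6,"dz":48.4,"spin":-61}]'
python3 - <<'E'
from meas import *
st(); c=cam('wrist','w1.png'); print(c['vertical_fov'],c['cx'],c['cy'],ray(c,(320,200)))
E
```

```text
{'clock': 0.2, 'joints': [-1.211, 0.3, 1.521, 0.0, 1.321, -0.067], 'eef_pos': [227.598, -500.53, 213.093], 'eef_rot': [-1.571, 0.001, -1.144], 'wrist_force': [-0.327, 0.308, 0.344], 'finger_gap': 93.836}
64.28136392429893 320.19181873386214 200.63452549214932 (array([ 303.15601839, -465.76120744,  384.44410516]), array([-0.2561503 , -0.11551185, -0.95971265]))validation failed for argument at $[0]...
```

View pics/w1.png

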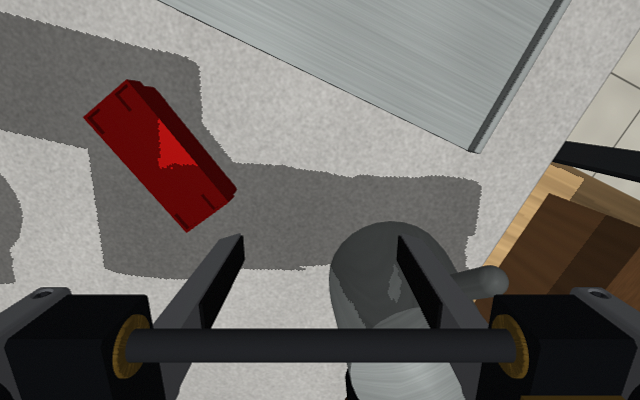

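The call was refused whole, probably because every row needs all five fields. The picture only shows the start pose, with a red tub at (160,155).

```bash
python3 -m jog '[{"grip":9.4,"dx":0,"dy":-6,"dz":0,"spin":0},{"grip":9.4,"dx":0,"dy":-6,"dz":0,"spin":0},{"grip":9.4,"dx":-26.5,"dy":-6,"dz":48.4,"spin":-61},{"grip":9.4,"dx":-26.5,"dy":-6,"dz":48.4,"spin":-61},{"grip":9.4,"dx":-26.5,"dy":-6,"dz":48.4,"spin":-61},{"grip":9.4,"dx":-26.5,"dy":-6,"dz":48.4,"spin":-61},{"grip":9.4,"dx":-26.5,"dy":-6,"dz":48.4,"spin":-61},{"grip":9.4,"dx":-26.5,"dy":-6,"dz":48.4,"spin":-61},{"grip":9.4,"dx":-26.5,"dy":-6,"dz":48.4,"spin":-61},{"grip":9.4,"dx":-26.5,"dy":-6,"dz":48.4,"spin":-61},{"grip":9.4,"dx":-26.5,"dy":-6,"dz":48.4,"spin":-61},{"grip":9.4,"dx":-26.5,"dy":-6,"dz":48.4,"spin":-61},{"grip":9.4,"dx":-26.5,"dy":-6,"dz":48.4,"spin":-61},{"grip":9.4,"dx":-26.5,"dy":-6,"dz":48.4,"spin":-61},{"grip":9.4,"dx":-26.5,"dy":-6,"dz":48.4,"spin":-61},{"grip":9.4,"dx":-26.5,"dy":-6,"dz":48.4,"spin":-61}]'
python3 - <<'E'
from meas import *
s=st(); c=cam('wrist','w2.png'); print(ray(c,(320,200)))
m=masks(c)
for k,z in(('blue',72),('wood',80)):
    z_,ct=big(m[k],(0,0,640,330),5); pts=np.argwhere((m[k]>0)[:330])[:,::-1] if k=='blue' else ct[:,0]
    print(k,ct[:,0].min(0),ct[:,0].max(0),rect(np.array([onz(c,p,z) for p in pts])))
E
```

```text
clock: 2.25
eef_pos: [558.4, -59.6, 273.6]
eef_rot: [-1.571, -0.0, -0.08]
wrist_force: [0.5, -0.3, 0.5]
finger_gap: 93.9
{'clock': 2.25, 'joints': [-0.172, 0.288, 1.397, 0.0, 1.456, -0.091], 'eef_pos': [558.366, -59.575, 273.613], 'eef_rot': [-1.571, -0.0, -0.08], 'wrist_force': [0.483, -0.323, 0.52], 'finger_gap': 93.882}
(array([564.86625573,  23.72300276, 444.93081845]), array([-0.02176113, -0.28102048, -0.95945728]))
blue [358 115] [361 121] {'c': (562.1, -39.2), 'size': (148.6, 58.2), 'yaw': 69.4}
wood [299 104] [338 239] {'c': (556.4, -53.2), 'size': (160.6, 43.9), 'yaw': 84.3}
```

View pics/w2.png

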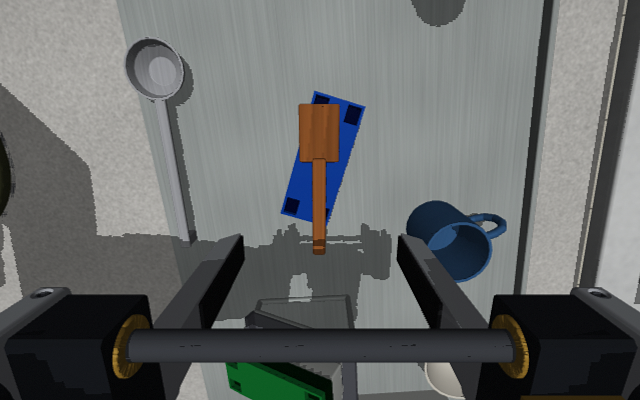

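The wrist view shows the blue lid at (322,158) and the spatula's blade at (319,132). The handle runs down to (319,252), and the mug is off to the right. I'll get the spatula's ends and handle line.

```bash
python3 - <<'E'
from meas import *
c=cam('wrist')
h=cv2.cvtColor(c['color'],cv2.COLOR_RGB2HSV); m=cv2.inRange(h,(5,90,50),(22,255,255)); m[270:]=0; m[:,:280]=0; m[:,360:]=0
z_,ct=big(m,(280,80,360,270),3); p=ct[:,0]; print(p.min(0),p.max(0))
for r in(104.5,130,165,185,205,225,240,252):
    x=np.where(z_[int(r)]>0)[0]; z=78 if r<162 else 86
    L,Rr=onz(c,(x[0],r),z),onz(c,(x[-1]+1,r),z); print(r,x[0],x[-1],((L+Rr)/2).round(1),np.linalg.norm(L-Rr).round(1))
print(onz(c,(319,p[:,1].min()),78),onz(c,(319,p[:,1].max()+1),72))
E
```

```text
[299 104] [338 254]
104.5 300 337 [564.2  26.   78. ] 41.9
130 299 338 [562.   -1.5  78. ] 45.1
165 312 325 [558.9 -39.8  86. ] 15.9
185 313 325 [557.6 -63.2  86. ] 15.1
205 313 324 [555.1 -87.3  86. ] 14.2
225 313 324 [ 553.1 -112.4   86. ] 14.4
240 313 324 [ 551.5 -131.9   86. ] 14.6
252 313 324 [ 550.2 -147.9   86. ] 14.8
[564.28785042  26.48353299  78.        ] [ 549.28382722 -158.78250822   72.        ]
```

Origin is about (558,-59) with yaw 85.4°, so the tool is already aligned. I'll descend to TCP z≈82.5, grip and lift.

```bash
python3 -m jog '[{"grip":5,"dx":0,"dy":6,"dz":0,"spin":0},{"grip":5,"dx":0,"dy":12,"dz":0,"spin":0},{"grip":5,"dx":0,"dy":16,"dz":0,"spin":0},{"grip":5,"dx":0,"dy":18,"dz":0,"spin":0},{"grip":5,"dx":0,"dy":19.1,"dz":0,"spin":0},{"grip":5,"dx":0,"dy":19.1,"dz":0,"spin":0},{"grip":1,"dx":0,"dy":19.1,"dz":0,"spin":0},{"grip":1,"dx":0,"dy":19.1,"dz":0,"spin":0},{"grip":1,"dx":0,"dy":19.1,"dz":0,"spin":0},{"grip":1,"dx":0,"dy":19.1,"dz":0,"spin":0},{"grip":1,"dx":0,"dy":19.1,"dz":0,"spin":0},{"grip":1,"dx":0,"dy":19.1,"dz":0,"spin":0},{"grip":1,"dx":0,"dy":17,"dz":0,"spin":0},{"grip":1,"dx":0,"dy":12,"dz":0,"spin":0},{"grip":1,"dx":0,"dy":8,"dz":0,"spin":0},{"grip":1,"dx":0,"dy":8,"dz":0,"spin":0}]' 15
python3 - <<'E'
from meas import *
go((513.7,320.5,194),-97+90+0)
E
```

```text
clock: 4.35
eef_pos: [559.6, -59.2, 196.2]
eef_rot: [-1.571, -0.005, -0.079]
wrist_force: [0.4, 0.4, 0.4]
finger_gap: 15.4
{'clock': 4.35, 'joints': [-0.171, 0.339, 1.51, 0.0, 1.287, -0.091], 'eef_pos': [559.616, -59.243, 196.249], 'eef_rot': [-1.571, -0.005, -0.079], 'wrist_force': [0.387, 0.353, 0.371], 'finger_gap': 15.361}
{'dx': -7.59, 'dy': 0.17, 'dz': 37.49, 'spin': 2.46} yaw -4.5
```

```bash
python3 -m jog '[{"grip":1,"dx":-7.6,"dy":0,"dz":37.5,"spin":-87.5},{"grip":1,"dx":-7.6,"dy":0,"dz":37.5,"spin":-87.5},{"grip":1,"dx":-7.6,"dy":0,"dz":37.5,"spin":-87.5},{"grip":1,"dx":-7.6,"dy":0,"dz":37.5,"spin":-87.5},{"grip":1,"dx":-7.6,"dy":0,"dz":37.5,"spin":-87.5},{"grip":1,"dx":-7.6,"dy":0,"dz":37.5,"spin":-87.5},{"grip":1,"dx":-7.6,"dy":0,"dz":37.5,"spin":-87.5},{"grip":1,"dx":-7.6,"dy":0,"dz":37.5,"spin":-87.5},{"grip":1,"dx":-7.6,"dy":0,"dz":37.5,"spin":-87.5},{"grip":1,"dx":-7.6,"dy":0,"dz":37.5,"spin":-87.5},{"grip":1,"dx":-7.6,"dy":0,"dz":37.5,"spin":-87.5},{"grip":1,"dx":-7.6,"dy":0,"dz":37.5,"spin":-87.5}]'
python3 - <<'E'
from meas import *
go((513.7,320.5,26)); cam('wrist','w3.png')
E
```

```text
clock: 5.85
eef_pos: [512.6, 320.6, 193.4]
eef_rot: [-1.571, -0.0, 1.446]
wrist_force: [-0.4, -0.2, 0.5]
finger_gap: 15.6
{'clock': 5.85, 'joints': [0.498, 0.437, 1.381, -0.0, 1.323, -0.948], 'eef_pos': [512.592, 320.623, 193.428], 'eef_rot': [-1.571, -0.0, 1.446], 'wrist_force': [-0.415, -0.19, 0.516], 'finger_gap': 15.58}
{'dx': 0.0, 'dy': 16.74, 'dz': -0.11} yaw 82.9
```

View pics/w3.png

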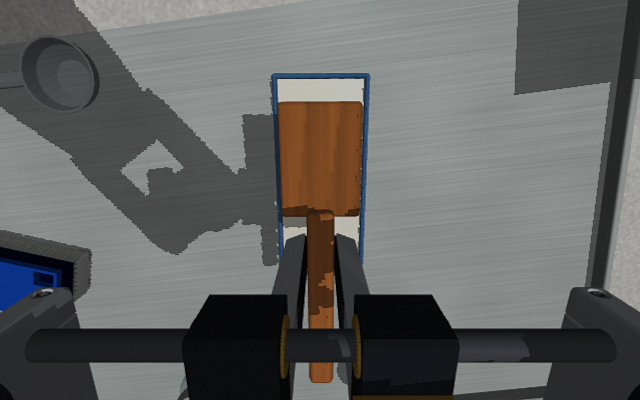

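The spatula is level and lined up in the middle of the blue-rimmed rest (blade at (320,160), rest top edge at row 75). Next I lower it, release and retreat.

```bash
python3 -m jog '[{"grip":1,"dx":0,"dy":6,"dz":0,"spin":0},{"grip":1,"dx":0,"dy":11,"dz":0,"spin":0},{"grip":1,"dx":0,"dy":14.5,"dz":0,"spin":0},{"grip":1,"dx":0,"dy":16,"dz":0,"spin":0},{"grip":1,"dx":0,"dy":16.6,"dz":0,"spin":0},{"grip":1,"dx":0,"dy":16.8,"dz":0,"spin":0},{"grip":1,"dx":0,"dy":16.8,"dz":0,"spin":0},{"grip":4,"dx":0,"dy":16.8,"dz":0,"spin":0},{"grip":4,"dx":0,"dy":16.8,"dz":0,"spin":0},{"grip":4,"dx":0,"dy":16.8,"dz":0,"spin":0},{"grip":4,"dx":0,"dy":16,"dz":0,"spin":0},{"grip":4,"dx":0,"dy":12,"dz":0,"spin":0},{"grip":4,"dx":0,"dy":6,"dz":0,"spin":0},{"grip":9.4,"dx":0,"dy":0,"dz":0,"spin":0},{"grip":9.4,"dx":0,"dy":-6,"dz":0,"spin":0},{"grip":9.4,"dx":0,"dy":-10,"dz":0,"spin":0},{"grip":9.4,"dx":0,"dy":-10,"dz":0,"spin":0}]'
python3 - <<'E'
from meas import *
s=st(); A=cam('top'); B=cam('scene'); W=cam('wrist')
for n,c,bx,rb in(('top',A,(170,120,240,240),(170,130,240,230)),('scene',B,(330,270,460,380),(330,280,450,370))):
    m=masks(c); z_,ct=big(m['wood'],bx,3); r_,rt=big(m['rim'],rb,3)
    print(n,rect(np.array([onz(c,p,21) for p in ct[:,0]])),rect(np.array([onz(c,p,20) for p in rt[:,0]])))
# green lid by triangulation
def tri(a,b):
    o1,d1=ray(A,a);o2,d2=ray(B,b);d1/=np.linalg.norm(d1);d2/=np.linalg.norm(d2)
    t=np.linalg.lstsq(np.c_[d1,-d2],o2-o1,rcond=None)[0]; p,q=o1+t[0]*d1,o2+t[1]*d2; return (p+q)/2,np.linalg.norm(p-q)
for n,c,box in(('top',A,(400,140,460,220)),('scene',B,(220,115,300,165))):
    z_,ct=big(masks(c)['green'],box,5); h=cv2.convexHull(ct); e=2
    while len(q:=cv2.approxPolyDP(h,e,True))>4: e+=.3
    print(n,q[:,0].tolist())
cv2.imwrite('pics/s4.png',cv2.resize(B['color'][100:370,210:460],None,fx=2.2,fy=2.2,interpolation=cv2.INTER_CUBIC)[:,:,::-1])
E
```

```text
clock: 8.02
eef_pos: [513.0, 321.1, 297.4]
eef_rot: [-1.576, -0.004, 1.448]
wrist_force: [-0.4, -0.5, 0.2]
finger_gap: 76.7
{'clock': 8.025, 'joints': [0.499, 0.378, 1.225, 0.0, 1.532, -0.949], 'eef_pos': [513.035, 321.094, 297.394], 'eef_rot': [-1.576, -0.004, 1.448], 'wrist_force': [-0.427, -0.509, 0.208], 'finger_gap': 76.659}
top {'c': (516.3, 322.4), 'size': (175.7, 43.3), 'yaw': 0.6} {'c': (512.3, 317.7), 'size': (228.0, 99.0), 'yaw': -6.9}
scene {'c': (520.2, 322.8), 'size': (176.2, 44.6), 'yaw': -6.3} {'c': (515.7, 323.4), 'size': (230.3, 100.5), 'yaw': -6.9}
top [[443, 158], [437, 208], [416, 209], [421, 158]]
scene [[234, 130], [276, 131], [284, 142], [245, 141]]
```

View pics/s4.png

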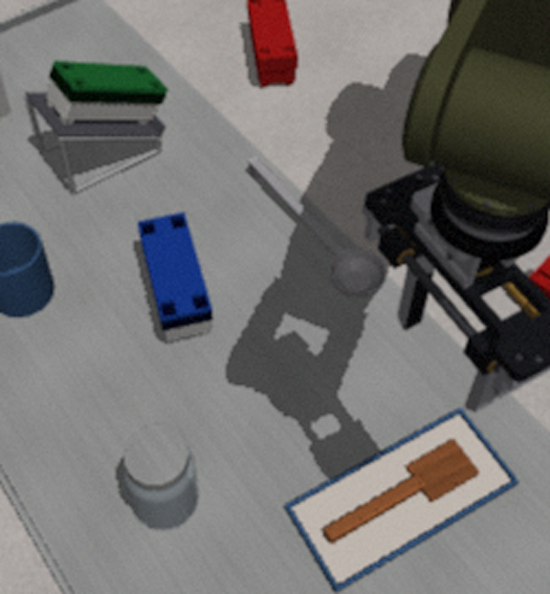

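Step 1 is done: the spatula lies flat along the middle of the rest (crop (400,495)), and all four blue-lid recesses are clear. Next is a rough pose for the green tub from the top camera.

```bash
cat >> meas.py <<'E'
def quad(m,box,cl=5):
    z_,ct=big(m,box,cl); h=cv2.convexHull(ct); e=1.5
    while len(q:=cv2.approxPolyDP(h,e,True))>4: e+=.3
    # refine: fit lines to contour points near each hull edge
    q=q[:,0].astype(float); P=ct[:,0].astype(float); L=[]
    for i in range(4):
        a,b=q[i],q[(i+1)%4]; d=(b-a)/np.linalg.norm(b-a); s=(P-a)@d; n=np.abs((P-a)@np.array([-d[1],d[0]]))
        k=(n<3)&(s>.1*np.linalg.norm(b-a))&(s<.9*np.linalg.norm(b-a))
        vx,vy,x,y=cv2.fitLine(np.float32(P[k]),cv2.DIST_HUBER,0,.01,.01).ravel(); n_=np.array([vy,-vx]); c0=q.mean(0)
        n_=n_*np.sign(n_@(np.array([x,y])-c0)); L.append(np.r_[n_,-(n_@[x,y]+.5)])  # pixel-edge half outwards
    X=[np.cross(L[i-1],L[i]) for i in range(4)]; return np.array([x[:2]/x[2] for x in X])+0.0
def lidpose(c,q):
    # returns world lid centre, R candidates for 150x60 rectangle
    l=np.linalg.norm(q[1]-q[0]),np.linalg.norm(q[2]-q[1])
    if l[0]<l[1]: q=np.roll(q,-1,0)
    obj=np.float64([[-75,-30,0],[75,-30,0],[75,30,0],[-75,30,0]]) 
    f=K(c); M=np.array([[f,0,c['cx']],[0,f,c['cy']],[0,0,1]]); W=cv2.Rodrigues(np.array(c['rvec'],float))[0]; t=np.array(c['tvec'],float).ravel()
    out=[]
    for qq in(q,q[::-1]):
        n,rs,ts,er=cv2.solvePnPGeneric(obj,np.ascontiguousarray(qq),M,None,flags=cv2.SOLVEPNP_IPPE)
        for r,tt,e in zip(rs,ts,er):
            Rw=W.T@cv2.Rodrigues(r)[0]; p=W.T@(tt.ravel()-t)
            if Rw[2,2]>0:
                if Rw[2,0]<-.05 or (abs(Rw[2,0])<.05 and Rw[1,0]<0): Rw=Rw@np.diag([-1,-1,1])
                out.append((p,Rw,float(e[0])))
    return out
def show(o):
    for p,Rw,e in o: print('lid',p.round(1),'yaw',np.degrees(np.arctan2(Rw[1,0],Rw[0,0])).round(1),'pitch',np.degrees(np.arcsin(Rw[2,0])).round(1),'roll',np.degrees(np.arcsin(Rw[2,1])).round(1),'err',round(e,2))
E
python3 - <<'E'
from meas import *
A=cam('top')
for k,bx in(('green',(400,140,460,220)),('blue',(280,120,390,200))):
    q=quad(masks(A)[k],bx); print(q.round(1).tolist()); show(lidpose(A,q))
go((560,-270,330),-5)
E
```

```text
[[443.9, 157.5], [437.4, 209.5], [414.7, 209.5], [420.5, 157.5]]
lid [ 474.3 -300.1  171.9] yaw -0.2 pitch 32.0 roll -0.4 err 0.1
lid [ 477.6 -299.9  173.3] yaw 167.7 pitch 17.0 roll 26.6 err 0.35Traceback (most recent call last):
  File "<stdin>", line 4, in <module>
  File "meas.py", line 21, in quad
    a,b=q[i],q[(i+1)%4]; d=(b-a)/np.linalg.norm(b-a); s=(P-a)@d; n=np.abs((P-a)@np.array([-d[1],d[0]]))
             ~^^^^^^^^^
IndexError: index 2 is out of bounds for axis 0 with size 2
```

Green lid roughly at (475,-300), yaw about 0, rising away from the robot (height uncertain). I'll hover beside it for a wrist-camera look, passing high.

```bash
python3 - <<'E'
from meas import *
go((430,-300,330),-90)
E
```

```text
{'clock': 8.225, 'joints': [0.499, 0.383, 1.231, -0.0, 1.53, -0.949], 'eef_pos': [512.192, 320.556, 292.027], 'eef_rot': [-1.569, 0.001, 1.448], 'wrist_force': [0.148, 0.528, -0.023], 'finger_gap': 92.065}
{'dx': -62.6, 'dy': -3.71, 'dz': 0.55, 'spin': -7.05} yaw 83.0
```

```bash
python3 -m jog '[{"grip":9.4,"dx":-15,"dy":-3.7,"dz":0.6,"spin":40},{"grip":9.4,"dx":-15,"dy":-3.7,"dz":0.6,"spin":40},{"grip":9.4,"dx":-15,"dy":-3.7,"dz":0.6,"spin":40},{"grip":9.4,"dx":-30,"dy":-3.7,"dz":0.6,"spin":80},{"grip":9.4,"dx":-30,"dy":-3.7,"dz":0.6,"spin":80},{"grip":9.4,"dx":-30,"dy":-3.7,"dz":0.6,"spin":80},{"grip":9.4,"dx":-30,"dy":-3.7,"dz":0.6,"spin":80},{"grip":9.4,"dx":-45,"dy":-3.7,"dz":0.6,"spin":120},{"grip":9.4,"dx":-45,"dy":-3.7,"dz":0.6,"spin":120},{"grip":9.4,"dx":-45,"dy":-3.7,"dz":0.6,"spin":120},{"grip":9.4,"dx":-45,"dy":-3.7,"dz":0.6,"spin":120},{"grip":9.4,"dx":-62.6,"dy":-3.7,"dz":0.6,"spin":173},{"grip":9.4,"dx":-62.6,"dy":-3.7,"dz":0.6,"spin":173},{"grip":9.4,"dx":-62.6,"dy":-3.7,"dz":0.6,"spin":173},{"grip":9.4,"dx":-62.6,"dy":-3.7,"dz":0.6,"spin":173},{"grip":9.4,"dx":-62.6,"dy":-3.7,"dz":0.6,"spin":173},{"grip":9.4,"dx":-62.6,"dy":-3.7,"dz":0.6,"spin":173},{"grip":9.4,"dx":-62.6,"dy":-3.7,"dz":0.6,"spin":173}]'
python3 - <<'E'
from meas import *
s=st(); c=cam('wrist','w5.png'); m=masks(c)
q=quad(m['green'],(100,0,540,300)); print(q.round(1).tolist()); show(lidpose(c,q))
try:
    A=cam('top'); q=quad(masks(A)['blue'],(280,120,390,200),1); print(q.round(1).tolist())
    print(rect(np.array([onz(A,p,72) for p in q])))
except Exception as e: print(e)
E
```

```text
clock: 10.48
eef_pos: [429.7, -299.6, 329.9]
eef_rot: [-1.571, 0.001, -1.568]
wrist_force: [-0.7, 0.1, 0.1]
finger_gap: 93.9
{'clock': 10.475, 'joints': [-0.679, 0.18, 1.402, 0.0, 1.56, 0.889], 'eef_pos': [429.737, -299.598, 329.946], 'eef_rot': [-1.571, 0.001, -1.568], 'wrist_force': [-0.663, 0.13, 0.099], 'finger_gap': 93.876}
[[300.0, 71.2], [363.0, 73.0], [348.8, 187.5], [303.1, 187.5]]
lid [ 478.5 -308.   136.8] yaw -1.4 pitch 28.1 roll 1.4 err 0.33
lid [ 493.7 -308.   148.3] yaw 176.4 pitch 39.0 roll 4.4 err 4.79
index 2 is out of bounds for axis 0 with size 2
```

View pics/w5.png

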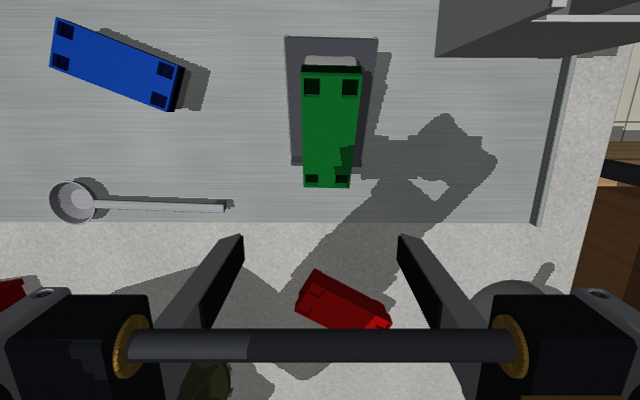

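The green lid is clear at (332,128) in the wrist view. The solved pose is lid centre (478,-308,137), pitch 28°, which fits the 30° slope and the drainer height. I'll grip 12 mm below the lid, at TCP about (484.5,-308,115).

```bash
python3 - <<'E'
from meas import *
go((484.5,-308,115.5),-91.5)
A=cam('top'); print('jar cap',onz(A,(252,100),120),'cup',onz(A,(288,227),30))
E
```

```text
{'clock': 10.575, 'joints': [-0.679, 0.179, 1.402, -0.0, 1.56, 0.89], 'eef_pos': [429.791, -299.609, 330.238], 'eef_rot': [-1.571, 0.0, -1.569], 'wrist_force': [0.272, 0.478, -0.057], 'finger_gap': 94.237}
{'dx': 0.86, 'dy': 21.47, 'dz': 5.48, 'spin': 1.63} yaw -89.9
jar cap [714.91296167 166.46475471 120.        ] cup [368.8527289   74.23621332  30.        ]
```

```bash
python3 -m jog '[{"grip":9.4,"dx":0.9,"dy":6,"dz":5.5,"spin":1.6},{"grip":9.4,"dx":0.9,"dy":6,"dz":5.5,"spin":1.6},{"grip":9.4,"dx":0.9,"dy":12,"dz":5.5,"spin":1.6},{"grip":9.4,"dx":0.9,"dy":16,"dz":5.5,"spin":1.6},{"grip":9.4,"dx":0.9,"dy":19.5,"dz":5.5,"spin":1.6},{"grip":9.4,"dx":0.9,"dy":21.5,"dz":5.5,"spin":1.6},{"grip":9.4,"dx":0.9,"dy":21.5,"dz":5.5,"spin":1.6},{"grip":9.4,"dx":0.9,"dy":21.5,"dz":5.5,"spin":1.6},{"grip":5,"dx":0.9,"dy":21.5,"dz":5.5,"spin":1.6},{"grip":5,"dx":0.9,"dy":21.5,"dz":5.5,"spin":1.6},{"grip":5,"dx":0.9,"dy":21.5,"dz":5.5,"spin":1.6},{"grip":5,"dx":0.9,"dy":21.5,"dz":5.5,"spin":1.6},{"grip":5,"dx":0.9,"dy":21.5,"dz":5.5,"spin":1.6}]' 20
python3 - <<'E'
from meas import *
st()
E
```

```text
clock: 12.25
eef_pos: [484.8, -308.8, 115.6]
eef_rot: [-1.571, -0.0, -1.599]
wrist_force: [-0.1, 0.5, 0.4]
finger_gap: 60.0
{'clock': 12.25, 'joints': [-0.631, 0.45, 1.554, 0.0, 1.138, 0.969], 'eef_pos': [484.805, -308.807, 115.58], 'eef_rot': [-1.571, -0.0, -1.599], 'wrist_force': [-0.095, 0.525, 0.409], 'finger_gap': 59.996}
```

Gap is 60.0 mm, so the lid is held. Now the lift.

```bash
python3 -m jog '[{"grip":5,"dx":0,"dy":-1,"dz":0,"spin":0},{"grip":5,"dx":0,"dy":-4,"dz":0,"spin":0},{"grip":5,"dx":0,"dy":-8,"dz":0,"spin":0},{"grip":5,"dx":0,"dy":-13,"dz":0,"spin":0},{"grip":5,"dx":0,"dy":-16,"dz":0,"spin":0},{"grip":5,"dx":0,"dy":-16,"dz":0,"spin":0}]'
python3 - <<'E'
from meas import *
s=st(); c=cam('wrist','w6.png'); B=cam('scene'); cv2.imwrite('pics/s6.png',cv2.resize(B['color'][20:220,150:400],None,fx=2.4,fy=2.4)[:,:,::-1])
go((525,150,275),-20.6)
E
```

```text
clock: 13.0
eef_pos: [485.1, -309.1, 277.6]
eef_rot: [-1.568, -0.002, -1.6]
wrist_force: [-0.1, 0.5, -2.0]
finger_gap: 60.0
{'clock': 13.0, 'joints': [-0.631, 0.316, 1.353, -0.0, 1.469, 0.969], 'eef_pos': [485.149, -309.114, 277.622], 'eef_rot': [-1.568, -0.002, -1.6], 'wrist_force': [-0.114, 0.497, -1.963], 'finger_gap': 59.953}
{'clock': 13.1, 'joints': [-0.631, 0.318, 1.357, 0.0, 1.468, 0.969], 'eef_pos': [484.432, -308.592, 274.138], 'eef_rot': [-1.572, 0.001, -1.6], 'wrist_force': [0.837, 0.686, -2.68], 'finger_gap': 59.689}
{'dx': -45.96, 'dy': -0.05, 'dz': 2.73, 'spin': -71.05} yaw -91.6
```

View pics/s6.png

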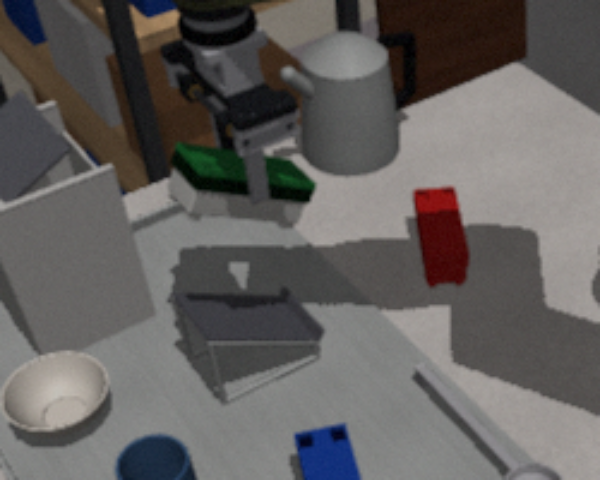

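The tub is lifted off the drainer, still tilted (high end at (180,160)). I'll carry it to the free shelf space at (525,150), set it down so it pivots level, and regrip it.

```bash
python3 -m jog '[{"grip":5,"dx":-46,"dy":0,"dz":2.7,"spin":-71},{"grip":5,"dx":-46,"dy":0,"dz":2.7,"spin":-71},{"grip":5,"dx":-46,"dy":0,"dz":2.7,"spin":-71},{"grip":5,"dx":-46,"dy":0,"dz":2.7,"spin":-71},{"grip":5,"dx":-46,"dy":0,"dz":2.7,"spin":-71},{"grip":5,"dx":-46,"dy":0,"dz":2.7,"spin":-71},{"grip":5,"dx":-46,"dy":0,"dz":2.7,"spin":-71},{"grip":5,"dx":-46,"dy":0,"dz":2.7,"spin":-71},{"grip":5,"dx":-46,"dy":0,"dz":2.7,"spin":-71},{"grip":5,"dx":-46,"dy":0,"dz":2.7,"spin":-71},{"grip":5,"dx":-46,"dy":0,"dz":2.7,"spin":-71},{"grip":5,"dx":-46,"dy":0,"dz":2.7,"spin":-71}]'
python3 - <<'E'
from meas import *
st()
E
```

```text
clock: 14.6
eef_pos: [525.0, 149.5, 275.4]
eef_rot: [-1.571, -0.0, -0.361]
wrist_force: [1.0, -0.2, -2.2]
finger_gap: 59.6
{'clock': 14.6, 'joints': [0.21, 0.251, 1.44, -0.0, 1.451, 0.572], 'eef_pos': [525.024, 149.49, 275.438], 'eef_rot': [-1.571, -0.0, -0.361], 'wrist_force': [0.969, -0.198, -2.153], 'finger_gap': 59.595}
```

```bash
python3 -m jog '[{"grip":5,"dx":0,"dy":6,"dz":0,"spin":0},{"grip":5,"dx":0,"dy":12,"dz":0,"spin":0},{"grip":5,"dx":0,"dy":17,"dz":0,"spin":0},{"grip":5,"dx":0,"dy":19,"dz":0,"spin":0},{"grip":5,"dx":0,"dy":19.7,"dz":0,"spin":0},{"grip":5,"dx":0,"dy":20.1,"dz":0,"spin":0},{"grip":5,"dx":0,"dy":20.5,"dz":0,"spin":0},{"grip":5,"dx":0,"dy":20.9,"dz":0,"spin":0},{"grip":5,"dx":0,"dy":21.2,"dz":0,"spin":0},{"grip":5,"dx":0,"dy":21.2,"dz":0,"spin":0}]' 8
python3 - <<'E'
from meas import *
st(); B=cam('scene'); cv2.imwrite('pics/s7.png',cv2.resize(B['color'][120:340,200:450],None,fx=2.4,fy=2.4)[:,:,::-1])
E
```

```text
clock: 15.85
eef_pos: [525.0, 150.1, 63.6]
eef_rot: [-1.571, -0.0, -0.36]
wrist_force: [1.4, 0.8, 0.6]
finger_gap: 59.7
{'clock': 15.85, 'joints': [0.211, 0.462, 1.675, -0.0, 1.004, 0.572], 'eef_pos': [525.043, 150.097, 63.566], 'eef_rot': [-1.571, -0.0, -0.36], 'wrist_force': [1.412, 0.788, 0.608], 'finger_gap': 59.687}
```

View pics/s7.png

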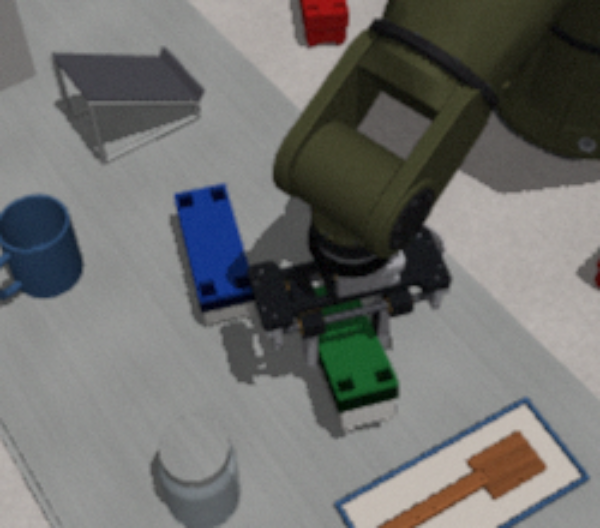

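It is pivoting level as planned, with the green lid at (357,370) touching down. I'll finish the set-down, release, back off and measure both lids from the same height.

```bash
python3 -m jog '[{"grip":5,"dx":0,"dy":0.4,"dz":0,"spin":0},{"grip":5,"dx":0,"dy":0.8,"dz":0,"spin":0},{"grip":5,"dx":0,"dy":1.2,"dz":0,"spin":0},{"grip":5,"dx":0,"dy":1.5,"dz":0,"spin":0},{"grip":5,"dx":0,"dy":1.5,"dz":0,"spin":0},{"grip":9.4,"dx":0,"dy":1.5,"dz":0,"spin":0},{"grip":9.4,"dx":0,"dy":1.5,"dz":0,"spin":0},{"grip":9.4,"dx":0,"dy":1.5,"dz":0,"spin":0},{"grip":9.4,"dx":0,"dy":1.5,"dz":0,"spin":0},{"grip":9.4,"dx":0,"dy":-4,"dz":0,"spin":0},{"grip":9.4,"dx":0,"dy":-10,"dz":0,"spin":0},{"grip":9.4,"dx":0,"dy":-16,"dz":0,"spin":0},{"grip":9.4,"dx":0,"dy":-22,"dz":-6,"spin":0},{"grip":9.4,"dx":0,"dy":-24,"dz":-8,"spin":0},{"grip":9.4,"dx":0,"dy":-24,"dz":-8,"spin":0},{"grip":9.4,"dx":0,"dy":-24,"dz":-8,"spin":0}]'
python3 - <<'E'
from meas import *
st(); c=cam('wrist','w8.png'); m=masks(c)
for k in('green','blue'):
    q=quad(m[k],(0,0,640,300),7); print(k,q.round(1).tolist()); show(lidpose(c,q)); print(rect(np.array([onz(c,p,72) for p in q])))
E
```

```text
clock: 17.9
eef_pos: [496.7, 75.6, 302.8]
eef_rot: [-1.571, 0.001, -0.361]
wrist_force: [0.6, 0.1, -0.8]
finger_gap: 94.0
{'clock': 17.9, 'joints': [0.078, 0.138, 1.512, 0.0, 1.493, 0.439], 'eef_pos': [496.668, 75.563, 302.765], 'eef_rot': [-1.571, 0.001, -0.361], 'wrist_force': [0.57, 0.143, -0.828], 'finger_gap': 93.966}
green [[346.2, 40.5], [344.1, 169.5], [297.1, 169.5], [294.1, 40.5]]
lid [525.9 152.2  72.5] yaw -110.5 pitch 3.8 roll -3.1 err 0.24
lid [525.  150.7  72.5] yaw 69.6 pitch 3.2 roll -3.2 err 0.31
{'c': (525.5, 151.3), 'size': (150.0, 60.2), 'yaw': 69.5}Traceback (most recent call last):
  File "<stdin>", line 4, in <module>
  File "meas.py", line 21, in quad
    a,b=q[i],q[(i+1)%4]; d=(b-a)/np.linalg.norm(b-a); s=(P-a)@d; n=np.abs((P-a)@np.array([-d[1],d[0]]))
             ~^^^^^^^^^
IndexError: index 3 is out of bounds for axis 0 with size 3
```

View pics/w8.png

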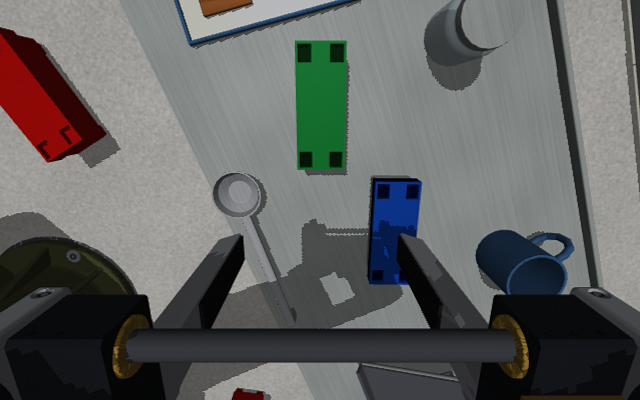

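The green tub stands flat: 150.0×60.2 mm at z=72, centre (525.5,151.3), yaw 69.5°. I'll view the blue lid from the same relative spot so calibration bias cancels.

```bash
python3 -m jog '[{"grip":9.4,"dx":10.1,"dy":0,"dz":-16.5,"spin":0},{"grip":9.4,"dx":10.1,"dy":0,"dz":-16.5,"spin":0},{"grip":9.4,"dx":10.1,"dy":0,"dz":-16.5,"spin":0},{"grip":9.4,"dx":10.1,"dy":0,"dz":-16.5,"spin":0},{"grip":9.4,"dx":10.1,"dy":0,"dz":-16.5,"spin":0},{"grip":9.4,"dx":10.1,"dy":0,"dz":-16.5,"spin":0}]'
python3 - <<'E'
from meas import *
h=[]
s=st(); c=cam('wrist','w9.png'); hh=cv2.cvtColor(c['color'],cv2.COLOR_RGB2HSV); m=cv2.inRange(hh,(112,120,25),(128,255,255))
q=quad(m,(240,0,420,250),9); print(q.round(1).tolist()); show(lidpose(c,q)); print(rect(np.array([onz(c,p,72) for p in q])))
q=quad(m,(240,0,420,250),3); print(rect(np.array([onz(c,p,72) for p in q])))
E
```

```text
clock: 18.7
eef_pos: [533.2, -113.2, 303.2]
eef_rot: [-1.571, 0.001, -0.359]
wrist_force: [-0.1, 0.5, -0.3]
finger_gap: 93.8
{'clock': 18.7, 'joints': [-0.276, 0.237, 1.394, 0.0, 1.511, 0.082], 'eef_pos': [533.171, -113.156, 303.173], 'eef_rot': [-1.571, 0.001, -0.359], 'wrist_force': [-0.126, 0.483, -0.284], 'finger_gap': 93.771}
[[311.5, 42.5], [311.5, 64.5], [297.5, 64.5], [297.5, 42.5]]
lid [  576.9   194.1 -1014.2] yaw -108.5 pitch 46.8 roll -1.7 err 0.14
lid [  575.6   190.6 -1013.1] yaw 63.3 pitch 63.3 roll 3.3 err 0.27
{'c': (566.0, 26.6), 'size': (23.5, 16.4), 'yaw': 69.0}
{'c': (601.6, 11.0), 'size': (19.2, 18.3), 'yaw': 69.5}
```

The mask only picked up the recesses. I'll check the lid's colour from this view and widen the mask.

```bash
python3 - <<'E'
from meas import *
c=cam('wrist'); hh=cv2.cvtColor(c['color'],cv2.COLOR_RGB2HSV)
print([hh[r,320].tolist() for r in range(30,190,20)], hh[100,260].tolist())
m=cv2.inRange(hh,(105,150,20),(128,255,255))
n,l,stt,cen=cv2.connectedComponentsWithStats(m[:260]); print(stt[stt[:,4]>300])
q=quad(m,(240,0,420,250),5); print(q.round(1).tolist()); show(lidpose(c,q)); print(rect(np.array([onz(c,p,72) for p in q])))
E
```

```text
[[80, 10, 154], [110, 224, 154], [110, 223, 153], [110, 223, 151], [110, 226, 150], [110, 226, 149], [111, 229, 148], [111, 234, 149]] [80, 10, 152]
[[     0      0    640    260 155178]
 [   295     43     52    129   6289]
 [   422    117     98     74   4933]]
[[346.9, 43.8], [342.9, 171.5], [295.5, 171.5], [295.5, 42.1]]
lid [560.9 -39.6  72.5] yaw 68.6 pitch -0.3 roll 2.6 err 0.27
lid [560.7 -39.4  72.6] yaw 68.6 pitch -0.8 roll -2.7 err 0.49
{'c': (561.1, -40.0), 'size': (151.2, 60.9), 'yaw': 68.2}
```

The low brightness limit may be letting in the lid's dark side face. I'll redo it with bright lid-top pixels only and cross-check with the four recess centres.

```bash
python3 - <<'E'
from meas import *
def f(c,m0):
    q=quad(m0,(240,0,420,250),3); print(q.round(1).tolist(),rect(np.array([onz(c,p,72) for p in q])))
    z,ct=big(m0,(240,0,420,250),3); hull=np.zeros_like(z); cv2.fillPoly(hull,[np.int32(q).reshape(-1,1,2)],255); hull=cv2.erode(hull,np.ones((3,3)))
    d=cv2.bitwise_and(hull,cv2.bitwise_not(m0)); n,l,s,cen=cv2.connectedComponentsWithStats(d)
    k=[i for i in range(1,n) if s[i,4]>60]; P=np.array([onz(c,cen[i]+.5,72)[:2] for i in k]); print(s[k,4],cen[k].round(1).tolist(),P.mean(0).round(1))
    if len(k)==4:
        P=P[np.argsort(P[:,1])]; v=P[2:].mean(0)-P[:2].mean(0); print('recess yaw',np.degrees(np.arctan2(v[1],v[0])).round(2),np.linalg.norm(v).round(1))
b=cam('wrist'); hb=cv2.cvtColor(b['color'],cv2.COLOR_RGB2HSV); print(hb[43:60,300].tolist()[::4],hb[100,292:300].tolist())
f(b,cv2.inRange(hb,(105,150,100),(128,255,255)))
f({**b,'color':cv2.imread('pics/w8.png')[:,:,::-1]}, cv2.inRange(cv2.cvtColor(cv2.imread('pics/w8.png'),cv2.COLOR_BGR2HSV),(50,120,70),(75,255,255)))
E
```

```text
[[111, 193, 156], [115, 219, 21], [115, 198, 49], [116, 197, 48], [115, 206, 47]] [[83, 6, 157], [78, 8, 156], [60, 7, 156], [111, 35, 153], [110, 245, 151], [110, 228, 151], [110, 225, 152], [111, 225, 152]]
[[346.6, 42.5], [342.8, 171.9], [295.5, 170.0], [295.5, 42.5]] {'c': (560.3, -39.4), 'size': (151.3, 60.8), 'yaw': 69.0}
[237 255 192 196] [[304.1, 54.5], [337.0, 54.9], [304.5, 160.5], [334.0, 160.9]] [561.1 -39.7]
recess yaw 68.77 123.9
[[346.2, 40.5], [344.1, 169.5], [297.1, 169.5], [294.1, 40.5]] {'c': (562.1, -37.5), 'size': (150.3, 60.3), 'yaw': 69.6}
[238 251 181 194] [[303.9, 52.4], [336.5, 52.5], [305.5, 159.0], [335.0, 159.0]] [562.3 -37.7]
recess yaw 69.52 124.2
```

The recess centres agree: green (525.8,151.0) at yaw 69.4°, blue (561.1,-39.7) at 68.75°. The stacking displacement is therefore (35.3,-190.7) mm with a -0.65° turn. Next I regrip the green tub.

```bash
python3 - <<'E'
from meas import *
go((525.4,151.1,50),-20.6)
E
```

```text
{'clock': 18.85, 'joints': [-0.277, 0.237, 1.393, 0.0, 1.511, 0.082], 'eef_pos': [533.147, -113.571, 303.596], 'eef_rot': [-1.571, -0.0, -0.359], 'wrist_force': [0.698, -0.155, -0.47], 'finger_gap': 94.013}
{'dx': -10.03, 'dy': 25.36, 'dz': 24.51, 'spin': 0.04} yaw -20.6
```

```bash
python3 -m jog '[{"grip":9.4,"dx":-10,"dy":0,"dz":24.5,"spin":0},{"grip":9.4,"dx":-10,"dy":0,"dz":24.5,"spin":0},{"grip":9.4,"dx":-10,"dy":0,"dz":24.5,"spin":0},{"grip":9.4,"dx":-10,"dy":0,"dz":24.5,"spin":0},{"grip":9.4,"dx":-10,"dy":0,"dz":24.5,"spin":0},{"grip":9.4,"dx":-10,"dy":6,"dz":24.5,"spin":0},{"grip":9.4,"dx":-10,"dy":12,"dz":24.5,"spin":0},{"grip":9.4,"dx":-10,"dy":18,"dz":24.5,"spin":0},{"grip":9.4,"dx":-10,"dy":23,"dz":24.5,"spin":0},{"grip":9.4,"dx":-10,"dy":25.3,"dz":24.5,"spin":0},{"grip":9.4,"dx":-10,"dy":25.3,"dz":24.5,"spin":0},{"grip":9.4,"dx":-10,"dy":25.3,"dz":24.5,"spin":0},{"grip":5,"dx":-10,"dy":25.3,"dz":24.5,"spin":0},{"grip":5,"dx":-10,"dy":25.3,"dz":24.5,"spin":0},{"grip":5,"dx":-10,"dy":25.3,"dz":24.5,"spin":0},{"grip":5,"dx":-10,"dy":25.3,"dz":24.5,"spin":0},{"grip":5,"dx":-10,"dy":25.3,"dz":24.5,"spin":0}]' 25
python3 - <<'E'
from meas import *
s=st(); p=np.array(s['eef_pos'])+[35.3,-190.7,0]; p[2]=150; go(p,-21.2)
E
```

```text
clock: 20.98
eef_pos: [525.9, 149.9, 50.6]
eef_rot: [-1.571, -0.0, -0.36]
wrist_force: [-1.0, 0.4, 2.9]
finger_gap: 59.9
{'clock': 20.975, 'joints': [0.211, 0.483, 1.68, 0.0, 0.979, 0.571], 'eef_pos': [525.939, 149.884, 50.619], 'eef_rot': [-1.571, -0.0, -0.36], 'wrist_force': [-0.996, 0.432, 2.916], 'finger_gap': 59.901}
{'clock': 20.975, 'joints': [0.211, 0.483, 1.68, 0.0, 0.979, 0.571], 'eef_pos': [525.939, 149.884, 50.619], 'eef_rot': [-1.571, -0.0, -0.36], 'wrist_force': [-0.996, 0.432, 2.916], 'finger_gap': 59.901}
{'dx': 10.03, 'dy': -9.94, 'dz': -16.6, 'spin': 0.55} yaw -20.6
```

```bash
python3 -m jog '[{"grip":5,"dx":0,"dy":-1,"dz":0,"spin":0},{"grip":5,"dx":0,"dy":-5,"dz":0,"spin":0},{"grip":5,"dx":0,"dy":-10,"dz":0,"spin":0},{"grip":5,"dx":0,"dy":-12,"dz":0,"spin":0},{"grip":5,"dx":5,"dy":-12,"dz":-8,"spin":0.5},{"grip":5,"dx":10,"dy":-12,"dz":-14,"spin":0.5},{"grip":5,"dx":10,"dy":-12,"dz":-16.6,"spin":0.5},{"grip":5,"dx":10,"dy":-12,"dz":-16.6,"spin":0.5},{"grip":5,"dx":10,"dy":-12,"dz":-16.6,"spin":0.5},{"grip":5,"dx":10,"dy":-10,"dz":-16.6,"spin":0.5},{"grip":5,"dx":10,"dy":-8,"dz":-16.6,"spin":0.5},{"grip":5,"dx":10,"dy":-8,"dz":-16.6,"spin":0.5},{"grip":5,"dx":10,"dy":-8,"dz":-16.6,"spin":0.5}]'
python3 - <<'E'
from meas import *
ps=[]
for i in range(5):
    c=cam('wrist','w10.png'); ps.append(np.r_[monitor.read_state()['eef_pos'],monitor.read_state()['eef_rot'][2]])
print(np.mean(ps,0).round(2),np.std(ps,0).round(2)); go((561.2,-40.8,131),-21.2)
E
```

```text
clock: 22.6
eef_pos: [561.3, -39.9, 131.4]
eef_rot: [-1.57, -0.001, -0.368]
wrist_force: [0.9, 0.3, -1.2]
finger_gap: 59.9
[ 5.6129e+02 -4.0410e+01  1.3131e+02 -3.7000e-01] [0.09 0.18 0.19 0.  ]
{'clock': 22.85, 'joints': [-0.137, 0.407, 1.577, 0.0, 1.157, 0.232], 'eef_pos': [561.147, -40.648, 131.028], 'eef_rot': [-1.571, -0.001, -0.369], 'wrist_force': [0.419, 0.223, -2.558], 'finger_gap': 59.836}
{'dx': 0.01, 'dy': 0.0, 'dz': -0.01, 'spin': 0.06} yaw -21.1
```

View pics/w10.png

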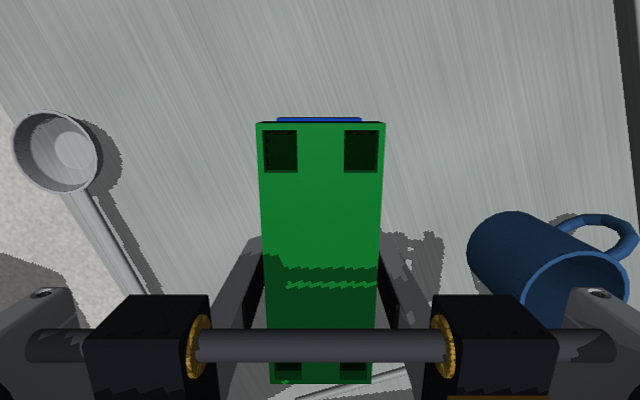

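The green tub is level above blue. Its front edge is at (257–385, row 122), with a sliver of the blue edge at (277–361, row 117). A quick numeric check of those two edges comes before lowering.

```bash
python3 - <<'E'
from meas import *
c=cam('wrist'); hh=cv2.cvtColor(c['color'],cv2.COLOR_RGB2HSV)
g=cv2.inRange(hh,(45,120,70),(80,255,255)); b=cv2.inRange(hh,(105,150,60),(128,255,255))
b[:100]=0;b[130:]=0;b[:,:240]=0;b[:,400:]=0; p=np.argwhere(b>0); print('blue cols',p.min(0),p.max(0))
rows=[np.where(g[:,x]>0)[0][0] for x in(280,320,360)]; gc=np.where(g[int(rows[1])+2]>0)[0]; print(rows,gc[0],gc[-1])
bt=p[:,0].min(); bc=np.where(b[bt+1]>0)[0]
G=onz(c,((gc[0]+gc[-1]+1)/2,np.mean(rows)),153); B=onz(c,((bc[0]+bc[-1]+1)/2,bt),72)
A=axes(monitor.read_state()); print('width',np.linalg.norm(onz(c,(gc[0],rows[1]+2),153)-onz(c,(gc[-1]+1,rows[1]+2),153)).round(1),np.linalg.norm(onz(c,(bc[0],bt+1),72)-onz(c,(bc[-1]+1,bt+1),72)).round(1))
print(G.round(1),B.round(1),'green-blue tool x,z',(A.T@(G-B)).round(1)[[0,2]])
E
```

```text
blue cols [118 277] [120 361]
[np.int64(123), np.int64(123), np.int64(123)] 255 385
width 59.9 59.6
[588.6  30.5 153. ] [588.   30.2  72. ] green-blue tool x,z [0.5 0.5]
```

They align within 0.5 mm in both axes. I'll lower it gently.

```bash
python3 -m jog '[{"grip":5,"dx":0,"dy":0.6,"dz":0,"spin":0},{"grip":5,"dx":0,"dy":1.2,"dz":0,"spin":0},{"grip":5,"dx":0,"dy":1.5,"dz":0,"spin":0},{"grip":5,"dx":0,"dy":1.7,"dz":0,"spin":0},{"grip":5,"dx":0,"dy":1.9,"dz":0,"spin":0},{"grip":5,"dx":0,"dy":2.05,"dz":0,"spin":0},{"grip":5,"dx":0,"dy":2.2,"dz":0,"spin":0},{"grip":5,"dx":0,"dy":2.35,"dz":0,"spin":0},{"grip":5,"dx":0,"dy":2.35,"dz":0,"spin":0},{"grip":5,"dx":0,"dy":2.35,"dz":0,"spin":0}]' 8
```

```text
clock: 24.15
eef_pos: [561.0, -40.7, 107.0]
eef_rot: [-1.571, -0.0, -0.369]
wrist_force: [0.5, -0.4, -1.1]
finger_gap: 60.2
```

At z=107 there is no contact force, so the feet are already inside the recesses (they would have stood on the rim at about 112). I'll finish and release.

```bash
python3 -m jog '[{"grip":5,"dx":0,"dy":0.1,"dz":0,"spin":0},{"grip":5,"dx":0,"dy":0.15,"dz":0,"spin":0},{"grip":5,"dx":0,"dy":0.2,"dz":0,"spin":0},{"grip":5,"dx":0,"dy":0.2,"dz":0,"spin":0},{"grip":6.6,"dx":0,"dy":0.2,"dz":0,"spin":0},{"grip":9.4,"dx":0,"dy":0.2,"dz":0,"spin":0},{"grip":9.4,"dx":0,"dy":0.2,"dz":0,"spin":0},{"grip":9.4,"dx":0,"dy":0.2,"dz":0,"spin":0},{"grip":9.4,"dx":0,"dy":0.2,"dz":0,"spin":0},{"grip":9.4,"dx":0,"dy":-4,"dz":0,"spin":0},{"grip":9.4,"dx":0,"dy":-10,"dz":0,"spin":0},{"grip":9.4,"dx":0,"dy":-16,"dz":0,"spin":0},{"grip":9.4,"dx":0,"dy":-22,"dz":-6,"spin":0},{"grip":9.4,"dx":0,"dy":-24,"dz":-8,"spin":0},{"grip":9.4,"dx":0,"dy":-24,"dz":-8,"spin":0},{"grip":9.4,"dx":0,"dy":-24,"dz":-8,"spin":0},{"grip":9.4,"dx":0,"dy":-24,"dz":-8,"spin":0}]'
python3 - <<'E'
from meas import *
st(); c=cam('wrist'); hh=cv2.cvtColor(c['color'],cv2.COLOR_RGB2HSV); m=cv2.inRange(hh,(45,120,70),(80,255,255))
q=quad(m,(200,0,440,260),5); print(q.round(1).tolist()); show(lidpose(c,q))
for z in(127,134): print(z,rect(np.array([onz(c,p,z) for p in q])))
B=cam('scene'); A=cam('top')
for n,cc,bx,rb in(('top',A,(170,120,240,240),(170,130,240,230)),('scene',B,(330,270,460,380),(330,280,450,370))):
    mm=masks(cc); z_,ct=big(mm['wood'],bx,3); r_,rt=big(mm['rim'],rb,3)
    print(n,rect(np.array([onz(cc,p,21) for p in ct[:,0]])),rect(np.array([onz(cc,p,20) for p in rt[:,0]])))
cv2.imwrite('pics/end.png',cv2.resize(B['color'][120:370,180:460],None,fx=2.4,fy=2.4)[:,:,::-1])
E
```

```text
clock: 26.28
eef_pos: [532.1, -114.5, 345.6]
eef_rot: [-1.571, 0.002, -0.368]
wrist_force: [-0.2, -0.0, -0.7]
finger_gap: 94.1
{'clock': 26.275, 'joints': [-0.279, 0.226, 1.312, 0.0, 1.605, 0.089], 'eef_pos': [532.146, -114.534, 345.641], 'eef_rot': [-1.571, 0.002, -0.368], 'wrist_force': [-0.163, -0.0, -0.694], 'finger_gap': 94.058}
[[347.9, 38.5], [345.1, 171.5], [296.9, 171.5], [294.0, 38.5]]
lid [562.1 -38.9 126.9] yaw 69.0 pitch -1.5 roll 3.3 err 0.23
lid [561.6 -39.4 126.9] yaw 69.0 pitch 0.7 roll -3.4 err 0.23
127 {'c': (561.8, -39.2), 'size': (150.0, 59.9), 'yaw': 69.0}
134 {'c': (561.8, -39.2), 'size': (147.3, 58.8), 'yaw': 69.0}
top {'c': (516.7, 317.4), 'size': (176.6, 44.1), 'yaw': -6.5} {'c': (512.0, 317.8), 'size': (228.7, 99.4), 'yaw': -6.9}
scene {'c': (519.8, 322.8), 'size': (175.5, 44.6), 'yaw': -6.3} {'c': (515.5, 323.5), 'size': (230.0, 100.5), 'yaw': -6.9}
```

The lid measures 150.0×59.9 mm at z=127, the seated height, where a tub 7 mm too high would read 147 mm at that check. Centre and yaw match the blue tub, so I'm handing in.

```bash
python3 -c "
from cell import ticket; print(ticket.sign_off())"
```

```text
the job is handed in; nothing more can be done
None
```

I finished the job and handed it in at about 26 s of robot time. No verdict was reported, so success rests on my own measurements.

**What I did:** I laid the spatula flat in the spoon rest and let go. The green tub came off the drainer still tilted, so I set it on free shelf space to pivot it level. I then regripped it, carried it level and lowered it onto the blue tub with no force felt, then let go and raised the gripper clear.

**Last checks:**

| Check | Measured | Should be |
|---|---|---|
| Green lid size at z = 127 mm (seated height) | 150.0 × 59.9 mm | 150 × 60 mm; if it stood 7 mm too high, z = 134 would fit, but that gives 147.3 × 58.8 mm |
| Green lid position | (561.8, -39.2) mm, yaw 69.0° | Blue lid before stacking: (561.1, -39.7) mm, yaw 68.8° |
| Spatula origin from the middle of the rest | within about 5 mm | within 30 mm |
| Spatula angle to the rest | about 0.5° | below 20° |

**Failed or disagreed:**
- My first move was refused because every row needs all five fields; the arm did not move.
- The fixed cameras disagree with each other by about 5 mm, so I stacked from wrist-camera views taken from the same relative spot.
- One check of the spatula's angle from the top view, right after placing it, read 7.5° off; the repeat at the end agreed with the other camera.
- The final picture could not be viewed because the 12-picture limit was reached, so the last checks are numeric only.
- I did not measure the blue tub, jar, mug or ladle again after stacking.

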